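# Isolate the drum sander and hold its hood open for a sleeve change

### The arm

A 6-joint arm with a two-finger parallel gripper is mounted at the origin on the work surface. World frame = base frame: x ahead of the robot, y to its left, z up, the work surface at z = 0. Lengths are in m, angles in rad, forces in N, time in s.
With the tool pointing down it reaches from about 0.225 to 0.875 m from the base axis. Payload 3.4 kg.
Tool frame: the origin (TCP) lies at the very end of the fingers, on their centre line; the grasp point (between the pads) lies 19 mm behind it; z points along the fingers, y is the direction in which the jaws open and shut (so a half turn about z gives the same grasp; the last joint's range is limited). The gripper opens to 85 mm and grips with 20 to 120 N. Pads are 22 mm wide; open, the fingers measure 114 mm over their backs; the gripper's body (76 mm by 85 mm) begins 54 mm behind the grasp point. The pads swing forward as they close: fully open they stand 13 mm farther back than shut.
Start: joints at [1.208, 0.276, 1.505, -0, 1.361, -0.121], TCP at [0.138, 0.558, 0.231] pointing down, gripper open.
Joint ranges: [-2.89, 2.89], [-0.75, 2.08], [0.22, 2.7], [-1.18, 4.32], [0.11, 2.71], [-2.7, 2.7]. Speed limits (rad/s): [2.57, 2.57, 3.14, 3.14, 3.14, 3.14].

### API

Orientations are given as a unit quaternion [x, y, z, w].
In Python, from cell import * gives the robot as it stands. The module is installed in compiled form; this text tells all that it offers.
- The arm moves only by the shell command python3 -m inch 'ROWS'. ROWS is a JSON object of lists of equal length, an entry for each row: "fingers": the closure in counts, from 0 (fully open) to 255 (shut); "translation": the shift along the tool's x, y, z in cm, a list of three; "turn": the turn about the tool's z in degrees. In form: {"fingers": [fingers, ...], "translation": [[tx, ty, tz], ...], "turn": [turn, ...]}. A call has 1 to 10 rows; each row shifts and turns the commanded pose from where the row before left it, along the tool's axes as they then stand; what a row does not reach is not made up. A row lasts 1/10 s, in which the tool goes at most 50 mm and 8.59 degrees, less where a joint would pass 70% of its speed; a pose out of reach is approached as far as the arm can. A call is refused whole if a number of a shift passes 5 or a number of a turn 8.59, either way. A call with a gripper value outside its range is refused whole. The fingers move at their own pace and stop on an object; the grip force is fixed at half the most. Time passes only in rows, so rows that do not move let the fingers close. It gives the time, the measured TCP pose, the force and the opening at its end, in the units of the state.
- observe(): the state, without advancing time (a new reading comes with each control period).
- read_camera(name): name is "scene" or "side" or "wrist"; returns (picture, depth): 480x640x3 uint8, blue, green, red; 480x640 float32, m along the optical axis (not along the pixel's ray), 0 where there is no reading.
- get_calibration(name): a dict with "fx", "fy", "cx", "cy" (pixels), "cam_to_world" (4x4, takes a point from camera to world coordinates). Camera axes: x right, y down, z forward; pixel columns grow to the right and rows downward; lengths in m; the calibration is good to about 2 mm. A picture is of the moment at which its call begins: read the wrist's pose just before it. get_calibration takes no time and is no camera call; for the wrist camera it gives the pose at the moment of the call.
- close_job(): hands the job in, once; it reports no verdict.
The state is a dict: "time": time; "joint_positions": joint angles; "joint_vel": joint speeds; "effort": joint torques, N m; "eef_pos": TCP position; "tcp_rot": TCP orientation; "wrist_force": force on the tool from outside, world axes, zero at the start; "torque": the same for the moment, N m; "gripper_width": finger opening in m.
Only numpy, scipy, OpenCV 4.12 (cv2) and the standard library are available. Lean on these libraries where they do the work, as an engineer would, in place of code of your own. Each camera call takes 0.05 s, during which the arm holds its last target.

### The job

Isolate the drum sander by turning the red rotary switch on the grey switch box from its green mark to its red mark, as far as it goes; then raise the sander's yellow hood and hold it open at 50 degrees, so that I can slide the worn sleeve off the drum. Finish while still holding the hood there: it falls shut if let go, so do not let it drop or prop it with anything. Leave the other things on the bench where they lie.

Things in the scene. Friction and masses are not known exactly. Their poses are not given: they have to be found in the camera images.
- isolator (a joint): the red rotary isolator on the switch box, rad: 0 = ON (its white-marked end points to the green dot), 1.047 = OFF (60 degrees counter-clockwise seen from above, white-marked end at the red dot, against its stop). Starts at 0 to 0.1. Needs about 0.12 N m; stays where it is left.
- isolator_grip (a point): centre of the isolator's grip, on its vertical turning axis, 92 mm above the bench: an upright red bar 46 mm long, 12 mm wide (the width to pinch), from 78 to 104 mm above the bench, on a red disc 46 mm across. x runs along the bar to the white-marked end, z up; it turns with the switch.
- switchbox: fixed grey box lying on the bench, 150 (its x) x 110 mm, top 67 mm high, placed anew each time; origin under its middle. The isolator sits on a yellow 64 mm square plate, its axis at x = -30 mm. A green and a red push button (x = 42 mm, 6 mm high) are not needed.
- hood (a joint): angle of the sander's hood, rad: 0 = shut, grows as its front is lifted, stop at 1.4; 50 degrees = 0.873. Nothing holds it up: it falls shut from any angle. It weighs 0.5 to 0.9 kg; lifting takes 2 to 5 N at the bar.
- hood_bar (a point): middle of the hood's handle: a level round black bar, 12 mm thick, 110 mm between its two end posts, parallel to the hinge. Its y runs along the bar, towards the motor; it turns with the hood. Shut, it is 182 mm above the bench and 55 mm off the hood's sloping front sheet, which lies behind and below it. As the hood opens its sheets come beneath the bar, at least 45 mm away.
- hood_hinge (a point): middle of the hood's hinge line, fixed at the hood's rear, 155 mm above the bench. y along the hinge (level, towards the motor), x from the sander's front to its back, z up. With the hood at angle a the bar is 201 cos a - 27 sin a mm in front of this line and 201 sin a + 27 cos a mm above it: shut 201 and 27; at 50 degrees 109 and 171 (326 mm above the bench).
- sander: fixed bench drum sander, placed anew each time, turned up to 0.25 rad; origin on the bench under the middle of its drum (140 mm diameter, 170 mm long along y). Yellow hood 212 mm wide over the drum, shut 180 mm high; green motor to y = 345 mm, 186 mm high; grey hose at the back.
- bat: bystander: unvarnished cricket bat with a red grip lying on the bench, 850 x 108 x 45 mm, along its x, toe at +x; origin under it, 380 mm from the toe
- sleeve: bystander: the new abrasive sleeve, a maroon tube of 149 mm diameter, 170 mm high, standing on end; origin at the middle of its foot
- mallet: bystander: wooden bat mallet lying on the bench, head 62 mm thick and 110 mm long, handle 25 mm, 265 mm overall along its x; origin on the bench under it, 90 mm from the head's middle
- block: bystander: cork sanding block 110 x 65 x 38 mm; origin under its middle
- tape: bystander: roll of cream masking tape lying flat, 100 mm diameter, 25 mm high; origin under its middle
- tin: bystander: round wax tin with a white lid, 84 mm diameter, 55 mm high; origin under its middle
Not all that is in view belongs to the job. Of the things shaped like the switchbox, the grey one is meant.

How it is judged:
On the way, in this order (a step that is already met when the one before it is completed fails the run):
1. the isolator is turned to off while the hood is still shut (value of joint isolator above 0.92 rad and value of joint hood below 0.06 rad), for 0.1 s.
2. the robot holds the hood open at 50 degrees (contact force between the fingers and hood above 1 N and value of joint hood between 0.785 and 0.96 rad), for 0.3 s.
At the end, for the whole second after the job is handed in: The isolator is at off (above 0.92 of 1.047 rad); the hood stands still (under 0.1 rad/s) between 45 and 55 degrees (0.785 to 0.960 rad), held by the gripper's fingers (over 1 N) and touched by no loose thing; every bystander is within 30 mm of where it lay (all of step 2 and value of joint isolator above 0.92 rad and velocity of joint hood between -0.1 and 0.1 rad/s and not (contact force between hood and bat above 0.3 N or contact force between hood and sleeve above 0.3 N or contact force between hood and mallet above 0.3 N or contact force between hood and block above 0.3 N or contact force between hood and tape above 0.3 N or contact force between hood and tin above 0.3 N) and not (distance of any of bat, sleeve, mallet, block, tape, tin from where it was at the start of the episode above 0.03 m)); the arm keeps its last pose, push and grip.
It fails at once if the hood is dropped (it falls faster than 1.5 rad/s) (velocity of joint hood below -1.5 rad/s).
It fails at once if a loose thing on the bench is moved by more than 30 mm (distance of any of bat, sleeve, mallet, block, tape, tin from where it was at the start of the episode above 0.03 m).
It fails at once if the hood is propped with a loose thing (contact force between hood and bat above 0.3 N or contact force between hood and sleeve above 0.3 N or contact force between hood and mallet above 0.3 N or contact force between hood and block above 0.3 N or contact force between hood and tape above 0.3 N or contact force between hood and tin above 0.3 N).
It also fails if it takes over 48 s, if anything falls off the work surface, if the arm or the gripper's body presses on something with over 40 N, if the wrist force passes 120 N, or if a joint passes its speed limit or range.

## Working session

There is one attempt and no reset: what is moved stays moved. The work goes in short steps, Python scripts to look and compute and a shell command to move; the robot and the scene stay as the last step left them, time stands still between calls to the robot, and variables do not carry over. Pictures are saved under pics/ and viewed, and the job is handed in when it is done.

```bash
mkdir -p pics; ls; python3 - <<'E'
from cell import *
import cv2,numpy as np
s=observe();print(s)
for n in ["scene","side","wrist"]:
    c=get_calibration(n);print(n,c)
    p,d=read_camera(n);cv2.imwrite(f"pics/{n}0.png",p);np.save(f"pics/{n}0.npy",d)
E
```

```text
pics
{'time': 0.0, 'joint_positions': array([ 1.20798230e+00,  2.76606811e-01,  1.50612015e+00,  1.00713917e-05,
        1.36068792e+00, -1.20997139e-01]), 'joint_vel': array([ 1.14883703e-03, -1.28520348e-03,  3.08980104e-04,  3.47544939e-04,
        1.12746929e-03,  4.87375770e-05]), 'effort': array([-1.48999352e-03, -4.16772687e+01, -2.45804375e+01, -1.97691552e-04,
        1.07876028e-02, -5.88778306e-06]), 'eef_pos': array([0.13750912, 0.5577839 , 0.23043814]), 'tcp_rot': array([ 1.20615064e-01,  9.92698935e-01, -8.83401671e-04, -2.23039847e-04]), 'wrist_force': array([ 0.42379105, -0.38313427,  0.18428125]), 'torque': array([-0.00864033, -0.04016358, -0.01195774]), 'gripper_width': 0.0854714863505597}
scene {'fx': 582.9663986652453, 'fy': 582.9663986652453, 'cx': 316.6363230120454, 'cy': 252.4821166224192, 'cam_to_world': array([[ 0.57591154,  0.67754892, -0.45744219,  1.27237353],
       [ 0.81747917, -0.48230825,  0.31481193, -0.5438642 ],
       [-0.00732766, -0.55525329, -0.83164902,  1.56848489],
       [ 0.        ,  0.        ,  0.        ,  1.        ]])}
side {'fx': 576.2160851708206, 'fy': 576.2160851708206, 'cx': 323.51007470931114, 'cy': 242.16722507899505, 'cam_to_world': array([[ 0.81308952, -0.39313456,  0.42933745, -0.33883441],
       [-0.58200326, -0.53306817,  0.61409326, -1.22272122],
       [-0.01255516, -0.74918859, -0.66223774,  1.44011138],
       [ 0.        ,  0.        ,  0.        ,  1.        ]])}
wrist {'fx': 396.2908400375496, 'fy': 396.2908400375496, 'cx': 320.81088539543623, 'cy': 245.56402971228172, 'cam_to_world': array([[ 0.24084378,  0.92950175,  0.27932198,  0.06506361],
       [ 0.97056011, -0.22984942, -0.07198835,  0.57646375],
       [-0.00271131,  0.28843672, -0.95749512,  0.37336222],
       [ 0.        ,  0.        ,  0.        ,  1.        ]])}
```

View pics/scene0.png

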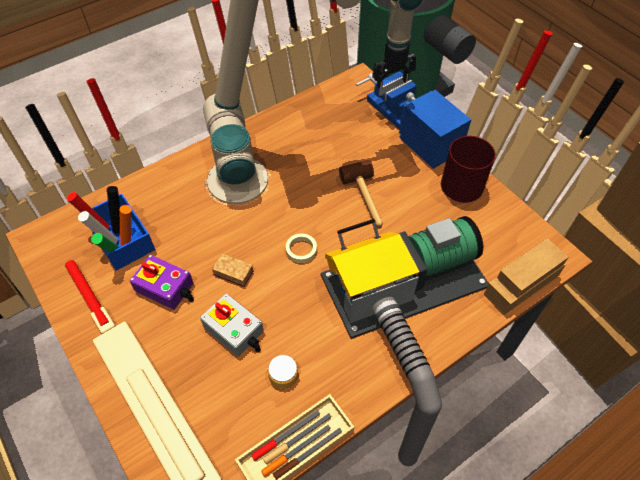

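View pics/side0.png

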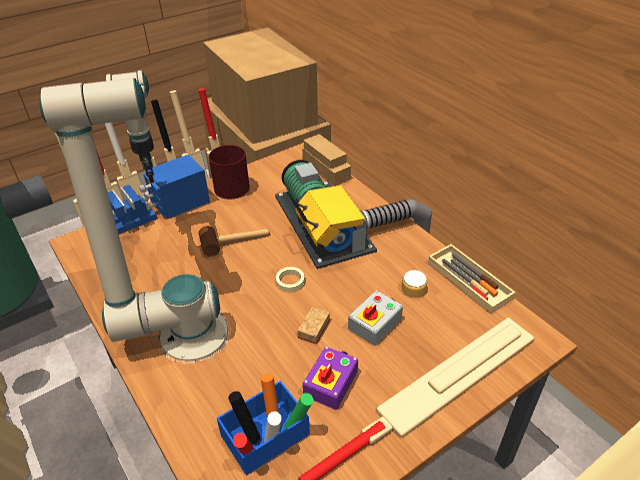

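View pics/wrist0.png

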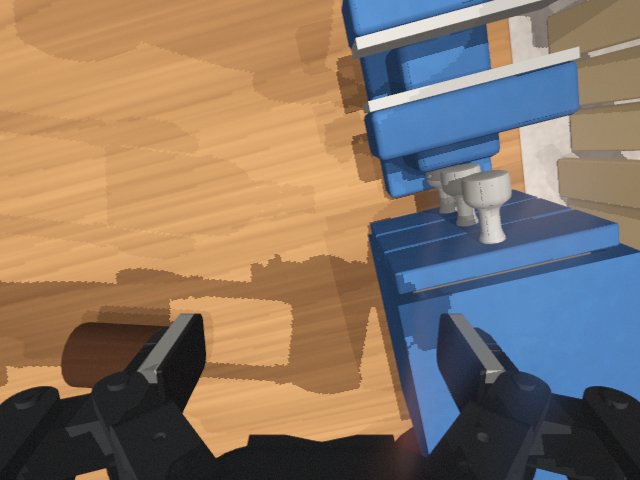

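The scene view shows the grey box near (233,322) with the red isolator at (222,311), and the hood bar near (360,230). The purple box at (162,282) is a decoy. Next I'll zoom in on the grey box and the bar.

```bash
python3 - <<'E'
import cv2,numpy as np
s=cv2.imread("pics/scene0.png");t=cv2.imread("pics/side0.png")
def crop(i,x,y,w,h,k):return cv2.resize(i[y:y+h,x:x+w],(w*k,h*k),interpolation=cv2.INTER_CUBIC)
a=np.hstack([crop(s,195,285,80,70,5),crop(t,335,280,80,70,5)])
b=np.hstack([crop(s,325,205,100,65,4),crop(t,285,185,100,65,4)])
cv2.imwrite("pics/c1.png",a[:, :800]);cv2.imwrite("pics/c2.png",b)
E
```

```text
(no output)
```

View pics/c1.png

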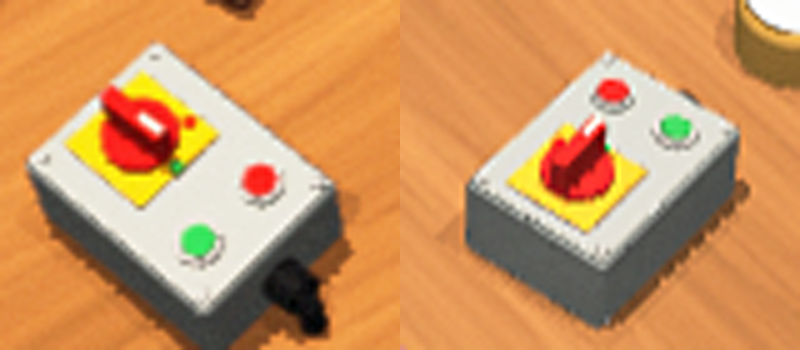

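View pics/c2.png

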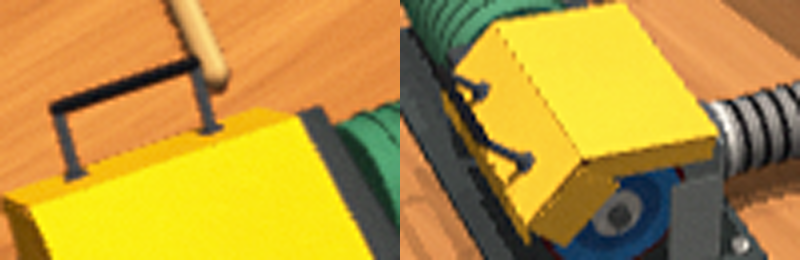

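The bar shows clearly in the scene crop, with ends near (339,232) and (374,221). The switch's white mark points at the green dot. Next: masks, rays and triangulation.

```bash
cat > h.py <<'E'
import numpy as np,cv2
from cell import *
def ray(n,uv,C=None):
    c=C or get_calibration(n);M=c["cam_to_world"]
    d=np.array([(uv[0]-c["cx"])/c["fx"],(uv[1]-c["cy"])/c["fy"],1.])
    return M[:3,3],M[:3,:3]@d
def onz(n,uv,z,C=None):
    o,d=ray(n,uv,C);return o+d*(z-o[2])/d[2]
def tri(rs):
    A=np.zeros((3,3));b=np.zeros(3)
    for o,d in rs:
        d=d/np.linalg.norm(d);P=np.eye(3)-np.outer(d,d);A+=P;b+=P@o
    x=np.linalg.solve(A,b)
    return x,[np.linalg.norm((np.eye(3)-np.outer(d,d)/(d@d))@(x-o)) for o,d in rs]
def cloud(n,dep,C=None):
    c=C or get_calibration(n);M=c["cam_to_world"]
    v,u=np.mgrid[:480,:640]
    P=np.stack([(u-c["cx"])/c["fx"]*dep,(v-c["cy"])/c["fy"]*dep,dep],-1)
    return P@M[:3,:3].T+M[:3,3]
E
python3 - <<'E'
from h import *
np.set_printoptions(precision=4,suppress=True)
S=cv2.imread("pics/scene0.png");T=cv2.imread("pics/side0.png")
roi={"scene":(195,285,275,355),"side":(340,285,415,350)}
q={}
for n,I in (("scene",S),("side",T)):
    x0,y0,x1,y1=roi[n];h=cv2.cvtColor(I,cv2.COLOR_BGR2HSV)
    R=np.zeros(I.shape[:2],np.uint8);R[y0:y1,x0:x1]=255
    yel=cv2.inRange(h,(24,180,120),(34,255,255))&R
    red=(cv2.inRange(h,(0,180,60),(6,255,255))|cv2.inRange(h,(172,180,60),(180,255,255)))&R
    for nm,m in(("yel",yel|0),("red",red)):
        k,l,st,ce=cv2.connectedComponentsWithStats(m)
        for i in range(1,k):
            if st[i,4]>12: print(n,nm,st[i],ce[i],onz(n,ce[i],.08)[:2])
    both=cv2.morphologyEx(yel|red,cv2.MORPH_CLOSE,np.ones((3,3)))
    ys,xs=np.where(yel>0);r=cv2.minAreaRect(np.float32(np.c_[xs,ys]))
    # plate: rectify yellow points to z=.069
    P=np.array([onz(n,(a,b),.069)[:2] for a,b in zip(xs,ys)],np.float32)
    r=cv2.minAreaRect(P*1000);print(n,"plate rect",r)
    # box top: light grey
    g=cv2.inRange(h,(0,0,150),(180,60,255))&R
    g=cv2.morphologyEx(g|yel|red,cv2.MORPH_CLOSE,np.ones((5,5)))
    g=cv2.morphologyEx(g,cv2.MORPH_OPEN,np.ones((5,5)))
    k,l,st,ce=cv2.connectedComponentsWithStats(g);i=1+np.argmax(st[1:,4])
    ys,xs=np.where(l==i)
    P=np.array([onz(n,(a,b),.067)[:2] for a,b in zip(xs,ys)],np.float32)
    r=cv2.minAreaRect(P*1000);print(n,"box rect",r)
    c=cloud(n,np.load(f"pics/{n}0.npy"));print("boxtop z depth",np.median(c[l==i][:,2]))
    # yellow hood cloud
E
```

```text
scene yel [220 300  13   8  34] [225.3529 303.2059] [ 0.4447 -0.2985]
scene yel [209 308  21  18  97] [217.5361 317.6495] [ 0.4725 -0.3405]
scene yel [230 309   8   9  36] [233.4167 312.6944] [ 0.4851 -0.2953]
scene red [216 302  15  17 166] [221.8855 311.1024] [ 0.4613 -0.3197]
scene red [244 318   6   6  27] [246.5556 320.4074] [ 0.5281 -0.2773]
scene plate rect ((460.47271728515625, -317.8892517089844), (62.04452133178711, 61.709136962890625), 14.265605926513672)
scene box rect ((490.9723205566406, -311.4056701660156), (144.4714813232422, 106.46658325195312), 14.173598289489746)
boxtop z depth 0.07001182628807312
side yel [357 309  27  17 110] [370.     317.7818] [ 0.453  -0.3348]
side red [375 296   6   4  18] [377.2778 297.6111] [ 0.5255 -0.2824]
side red [363 305  15  15 151] [370.2517 312.9868] [ 0.466  -0.3199]
side plate rect ((466.16021728515625, -317.5223693847656), (61.57456588745117, 60.59623718261719), 14.394442558288574)Traceback (most recent call last):
  File "<stdin>", line 26, in <module>
  File "h.py", line 8, in onz
    o,d=ray(n,uv,C);return o+d*(z-o[2])/d[2]
        ~~~^^^^^^^^
  File "h.py", line 4, in ray
    c=C or get_calibration(n);M=c["cam_to_world"]
           ~~~~~~~~~~~~~~~^^^
ValueError: time passes only in moves, steps and waits
```

```bash
sed -i 's/^def ray/_c={}\ndef cal(n):\n    if n not in _c:_c[n]=get_calibration(n)\n    return _c[n]\ndef ray/; s/C or get_calibration(n)/C or cal(n)/' h.py; python3 - <<'E'
from h import *
np.set_printoptions(precision=4,suppress=True)
for n,g,r,w in(("scene",(230.6,318.4),(233,309.4),(225,309.6)),):
    ax=np.array([.462,-.318])
    for nm,p,z in(("g",g,.07),("r",r,.07),("white",w,.104)):
        v=onz(n,p,z)[:2]-ax;print(n,nm,v,np.degrees(np.arctan2(v[1],v[0])))
a=onz("scene",(338.75,231.75),.182);b=onz("scene",(374.25,220.75),.182);d=b-a
print("bar",a,b,(a+b)/2,np.linalg.norm(d),np.degrees(np.arctan2(d[1],d[0])))
# project bar into side
c=cal("side");M=np.linalg.inv(c["cam_to_world"])
for p in(a,b,(a+b)/2):
    q=M[:3,:3]@p+M[:3,3];print("side px",q[0]/q[2]*c["fx"]+c["cx"],q[1]/q[2]*c["fy"]+c["cy"])
for n in("scene","side"):
    I=cv2.imread(f"pics/{n}0.png");h=cv2.cvtColor(I,cv2.COLOR_BGR2HSV)
    m=cv2.inRange(h,(24,200,200),(34,255,255));m=cv2.morphologyEx(m,cv2.MORPH_OPEN,np.ones((3,3)))
    k,l,st,ce=cv2.connectedComponentsWithStats(m);i=1+np.argmax(st[1:,4]);print(st[i])
    c=cloud(n,np.load(f"pics/{n}0.npy"));P=c[l==i];top=P[np.abs(P[:,2]-np.percentile(P[:,2],90))<.006]
    print(n,np.percentile(P[:,2],[5,50,90,99]),len(top),cv2.minAreaRect(np.float32(top[:,:2]*1000)))
    D=np.load(f"pics/{n}0.npy")
    blk=cv2.inRange(h,(0,0,0),(180,255,60))>0
    sel=blk&(c[...,2]>.170)&(c[...,2]<.195)&(np.hypot(c[...,0]-(a+b)[0]/2,c[...,1]-(a+b)[1]/2)<.09)
    Q=c[sel];print("bar depth",len(Q),Q.mean(0) if len(Q) else 0)
    if len(Q)>5: print(cv2.minAreaRect(np.float32(Q[:,:2]*1000)),np.median(Q[:,2]))
E
```

```text
scene g [0.029  0.0083] 16.049745271103006
scene r [0.0078 0.0289] 74.9627948349109
scene white [0.0134 0.0043] 17.72455943879084
bar [0.4876 0.0758 0.182 ] [0.5163 0.1853 0.182 ] [0.502  0.1305 0.182 ] 0.11322251910130958 75.31273736077885
side px 303.79047320078456 220.535420809181
side px 293.27672502807354 201.92856199618802
side px 298.4303115609936 211.04919675206685
[ 333  235   85   61 3063]
scene [0.1649 0.1736 0.1805 0.1852] 1324 ((631.9219360351562, 97.78449249267578), (213.09927368164062, 135.30157470703125), 76.61414337158203)
bar depth 109 [0.5037 0.1265 0.1878]
((503.81488037109375, 126.86320495605469), (114.55253601074219, 11.716672897338867), 76.44602966308594) 0.18781525064520443Traceback (most recent call last):
  File "<stdin>", line 16, in <module>
    return _wrapfunc(a, 'argmax', axis=axis, out=out, **kwds)
    return bound(*args, **kwds)
ValueError: attempt to get argmax of an empty sequence
```

```bash
python3 -m inch '{"fingers":[0,0,0,0,0,0,0,0,0,0],"translation":[[0,0,-4],[-2.6,-3.85,-1],[-2.6,-3.85,0],[-2.6,-3.85,0],[-2.6,-3.85,0],[-2.6,-3.85,0],[-2.6,-3.85,0],[-2.6,-3.85,0],[-2.6,-3.85,0],[-2.6,-3.85,0]],"turn":[0,0,0,0,0,0,0,0,0,0]}' && python3 -m inch '{"fingers":[0,0,0,0,0,0,0,0,0,0],"translation":[[-2.6,-3.85,0],[-2.6,-3.85,0],[-2.6,-3.85,0],[-2.6,-3.85,0],[-2.6,-3.85,0],[-2.6,-3.85,0],[-2.6,-3.85,0],[-2.6,-3.85,0],[-2.6,-3.85,0],[-2.6,-3.85,0]],"turn":[0,0,0,0,0,0,0,0,0,0]}'
python3 -m inch '{"fingers":[0,0,0,0,0,0,0,0,0,0],"translation":[[0,0,0],[0,0,0],[0,0,0],[0,0,0],[0,0,0],[0,0,0],[0,0,0],[0,0,0],[0,0,0],[0,0,0]],"turn":[8.5,8.5,8.5,8.5,8.5,8.5,8.5,8.5,8.5,8.5]}'
```

```text
time: 1.15
eef_pos: [0.2818, 0.1642, 0.2813]
tcp_rot: [0.12, 0.993, 0.0, 0.0]
wrist_force: [0.9, 1.0, 0.1]
gripper_width: 0.0855
time: 2.15
eef_pos: [0.4423, -0.2721, 0.281]
tcp_rot: [0.121, 0.993, 0.0, -0.0]
wrist_force: [0.5, -0.6, -0.9]
gripper_width: 0.0852
time: 3.15
eef_pos: [0.442, -0.27, 0.2809]
tcp_rot: [0.762, 0.648, -0.0, -0.0]
wrist_force: [0.8, 0.5, 0.1]
gripper_width: 0.0854
```

```bash
python3 -m inch '{"fingers":[0,0,0,0,0,0,0,0,0],"translation":[[0,0,0],[0,0,0],[0,0,0],[0,0,0],[0,0,0],[0,0,0],[0,0,0],[0,0,0],[0,0,0]],"turn":[8.1,8.1,8.1,8.1,8.1,8.1,8.1,8.1,0]}'
cat > look.py <<'E'
import sys;from h import *
nm=sys.argv[1]
s=observe();p,d=read_camera("wrist");c=get_calibration("wrist")
cv2.imwrite(f"pics/{nm}.png",p);np.savez(f"pics/{nm}.npz",d=d,fx=c["fx"],fy=c["fy"],cx=c["cx"],cy=c["cy"],M=c["cam_to_world"],pos=s["eef_pos"],rot=s["tcp_rot"],q=s["joint_positions"])
E
python3 look.py w1
```

```text
time: 4.05
eef_pos: [0.442, -0.2701, 0.281]
tcp_rot: [0.99, 0.142, -0.0, -0.0]
wrist_force: [-0.1, 0.6, 1.1]
gripper_width: 0.0852
```

View pics/w1.png

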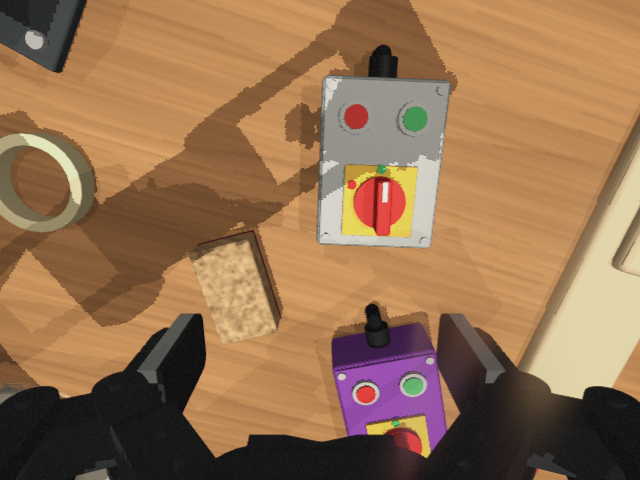

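```bash
python3 - <<'E'
from h import *
np.set_printoptions(precision=4,suppress=True)
z=np.load("pics/w1.npz");C={k:float(z[k]) for k in("fx","fy","cx","cy")};C["cam_to_world"]=z["M"]
I=cv2.imread("pics/w1.png");h=cv2.cvtColor(I,cv2.COLOR_BGR2HSV)
R=np.zeros(I.shape[:2],np.uint8);R[155:245,330:425]=255
yel=cv2.inRange(h,(22,150,90),(34,255,255))&R
ys,xs=np.where(yel>0);P=np.float32([onz("w",(a,b),.069,C)[:2]*1000 for a,b in zip(xs,ys)])
print("plate",cv2.minAreaRect(P))
c=cloud("w",z["d"],C)
print("plate z",np.median(c[yel>0][:,2]))
r=cv2.getRectSubPix
pw=cv2.minAreaRect(np.float32(np.c_[xs,ys]))
# triangulate plate centre: image centroids via quad centre approx in scene & wrist
u=pw[0];print(pw)
S=cv2.imread("pics/scene0.png");hs=cv2.cvtColor(S,cv2.COLOR_BGR2HSV);Q=np.zeros(S.shape[:2],np.uint8);Q[295:330,205:242]=255
ys,xs=np.where((cv2.inRange(hs,(24,150,90),(34,255,255))&Q)>0);ps=cv2.minAreaRect(np.float32(np.c_[xs,ys]));print(ps)
print("tri plate",tri([ray("scene",ps[0]),ray("w",u,C)]))
cv2.imwrite("pics/c3.png",cv2.resize(I[150:250,325:435],None,fx=5,fy=5,interpolation=cv2.INTER_CUBIC))
Z=c[170:240,365:400,2];print("max z",np.percentile(Z,[50,90,97]))
top=(c[...,2]>.098)&(R>0);print(top.sum())
if top.sum()>10:
    print(cv2.minAreaRect(np.float32(c[top][:,:2]*1000)),c[top].mean(0))
print(z["pos"])
E
```

```text
plate ((463.3779602050781, -316.8255615234375), (63.37062454223633, 63.53474426269531), 14.137368202209473)
plate z 0.07133297718223855
((378.8833312988281, 200.53396606445312), (72.2927017211914, 69.41022491455078), 2.2025983333587646)
((222.75003051757812, 312.2500305175781), (19.798988342285156, 21.92030906677246), 45.0)
tri plate (array([ 0.4639, -0.3175,  0.0739]), [np.float64(0.001579356733833488), np.float64(0.0015793567338334734)])
max z [0.0783 0.1042 0.1048]
871
((484.7615661621094, -295.6133728027344), (103.80514526367188, 30.32878875732422), 44.407447814941406) [ 0.4661 -0.313   0.116 ]
[ 0.442  -0.2701  0.281 ]
```

View pics/c3.png

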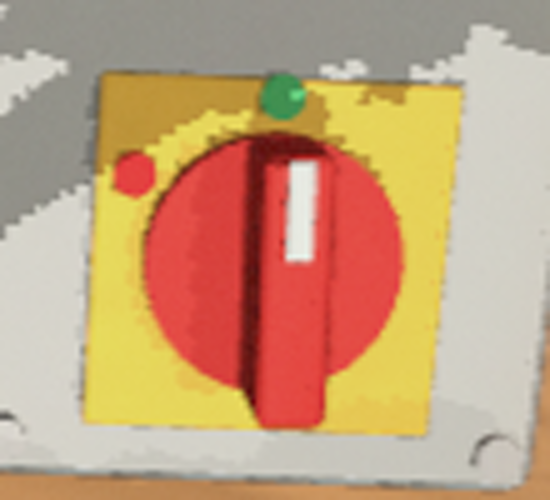

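```bash
python3 - <<'E'
from h import *
np.set_printoptions(precision=4,suppress=True)
z=np.load("pics/w1.npz");C={k:float(z[k]) for k in("fx","fy","cx","cy")};C["cam_to_world"]=z["M"]
a=onz("w",(384.8,181.3),.104,C);b=onz("w",(383.2,235.3),.104,C);d=a-b
print(a,b,(a+b)/2,np.linalg.norm(d),np.degrees(np.arctan2(d[1],d[0])))
q=z["rot"];print("toolx yaw",np.degrees(2*np.arctan2(q[1],q[0])))
ax=np.array([.463,-.317])
yaw=2*np.arctan2(q[1],q[0]);tx=np.array([np.cos(yaw),np.sin(yaw)]);ty=np.array([np.sin(yaw),-np.cos(yaw)])
v=ax-z["pos"][:2];print(v@tx*100,v@ty*100)
E
```

```text
[ 0.485 -0.31   0.104] [ 0.4421 -0.3234  0.104 ] [ 0.4636 -0.3167  0.104 ] 0.04498346297761948 17.39074771140987
toolx yaw 16.365688964926637
0.6914131850226136 5.095367040361875
```

```bash
python3 -m inch '{"fingers":[0,0,0,0,60,60,60,60,60],"translation":[[0.35,2.55,0],[0.35,2.55,0],[0,0,0],[0,0,4.5],[0,0,4.5],[0,0,4.5],[0,0,3],[0,0,0],[0,0,0]],"turn":[-1,0,0,0,0,0,0,0,0]}'; python3 look.py w2
```

```text
time: 5.0
eef_pos: [0.4638, -0.3168, 0.1167]
tcp_rot: [0.988, 0.151, -0.0, -0.0]
wrist_force: [1.0, 0.0, 0.1]
gripper_width: 0.0654
```

View pics/w2.png

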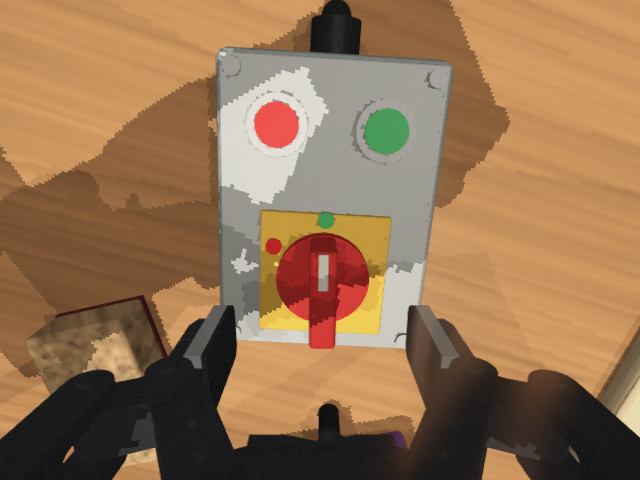

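The switch bar (322,290) sits midway between the jaw tips (235 and 408). Now I lower onto it and close.

```bash
python3 -m inch '{"fingers":[60,60,60,255,255,255,255,255,255,255],"translation":[[0,0,1.6],[0,0,1.6],[0,0,0],[0,0,0],[0,0,0],[0,0,0],[0,0,0],[0,0,0],[0,0,0],[0,0,0]],"turn":[0,0,0,0,0,0,0,0,0,0]}'; python3 look.py w3
```

```text
time: 6.05
eef_pos: [0.4641, -0.3174, 0.0854]
tcp_rot: [0.989, 0.151, 0.001, 0.001]
wrist_force: [-0.6, 0.4, 5.5]
gripper_width: 0.0109
```

View pics/w3.png

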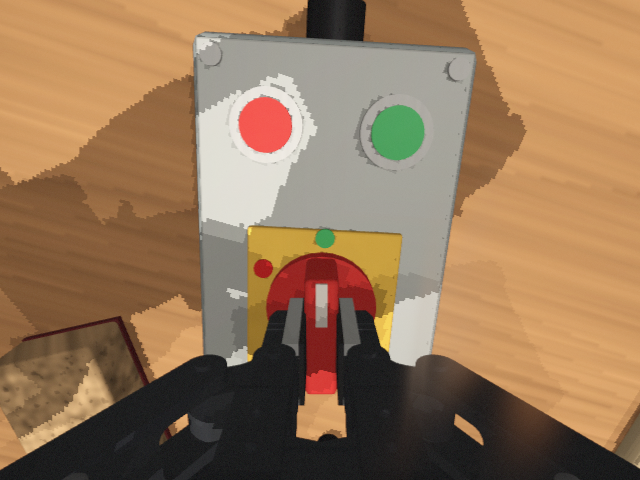

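```bash
python3 -m inch '{"fingers":[255,255,255,255,255,255,255,255,255,255],"translation":[[0,0,0],[0,0,0],[0,0,0],[0,0,0],[0,0,0],[0,0,0],[0,0,0],[0,0,0],[0,0,0],[0,0,0]],"turn":[-6,-6,-6,-6,-6,-6,-6,-6,-6,-6]}'; python3 -m inch '{"fingers":[255,255,255],"translation":[[0,0,0],[0,0,0],[0,0,0]],"turn":[-2,0,0]}';python3 -c "from cell import *;print(observe())";python3 look.py w4
```

```text
time: 7.1
eef_pos: [0.4646, -0.3178, 0.0855]
tcp_rot: [0.78, 0.626, 0.0, 0.001]
wrist_force: [-0.2, -1.0, 7.1]
gripper_width: 0.0106
time: 7.4
eef_pos: [0.4646, -0.3178, 0.0855]
tcp_rot: [0.771, 0.637, 0.001, 0.001]
wrist_force: [-0.6, -0.6, 5.5]
gripper_width: 0.0107
{'time': 7.4, 'joint_positions': array([-7.24288176e-01,  3.75519053e-01,  1.74853825e+00,  1.39707651e-03,
        1.01464581e+00, -5.34153346e-01]), 'joint_vel': array([-0.00117482,  0.00058766,  0.00073689,  0.00024134,  0.00042602,
        0.00128037]), 'effort': array([ 1.80995487e+00, -4.02041388e+01, -1.83905393e+01, -5.00584524e-01,
       -3.38813094e-03, -1.38724744e+00]), 'eef_pos': array([ 0.46460134, -0.31778724,  0.08546027]), 'tcp_rot': array([0.77126873, 0.63650774, 0.00081129, 0.00133482]), 'wrist_force': array([-0.59639164, -0.60986518,  5.49896419]), 'torque': array([-0.12837576,  0.09047368, -1.33449277]), 'gripper_width': 0.010652968926845502}
```

View pics/w4.png

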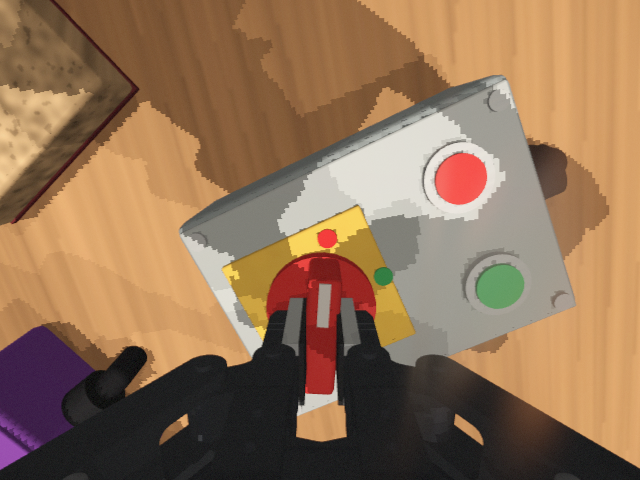

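Torque is −1.3 N m and the white mark is at the red dot, so the switch is on its stop. Now I release, lift and move over to look at the hood bar.

```bash
python3 -m inch '{"fingers":[60,60,60,60,60,60,60,60,60,60],"translation":[[0,0,0],[0,0,0],[0,0,0],[0,0,0],[0,0,-4],[0,0,-4],[0,0,-4],[0,0,-4],[0,0,-4],[0,0,-1.5]],"turn":[0,0,0,0,0,0,0,0,0,0]}'; python3 -m inch '{"fingers":[60,60,60,60,60,60,60,60,60,60],"translation":[[4.3,-0.6,0],[4.3,-0.6,0],[4.3,-0.6,0],[4.3,-0.6,0],[4.3,-0.6,0],[4.3,-0.6,0],[4.3,-0.6,0],[4.3,-0.6,0],[0,0,0],[0,0,0]],"turn":[0,0,0,0,0,0,0,0,0,0]}';python3 look.py w5
python3 - <<'E'
from h import *
p,d=read_camera("scene");cv2.imwrite("pics/scene5.png",p);np.save("pics/scene5.npy",d)
E
```

```text
time: 8.45
eef_pos: [0.4649, -0.318, 0.3038]
tcp_rot: [0.77, 0.639, 0.001, 0.004]
wrist_force: [-0.2, -0.0, -0.0]
gripper_width: 0.0655
time: 9.45
eef_pos: [0.4799, 0.0307, 0.2992]
tcp_rot: [0.769, 0.64, -0.0, 0.0]
wrist_force: [-0.2, -0.9, 0.8]
gripper_width: 0.0654
```

View pics/w5.png

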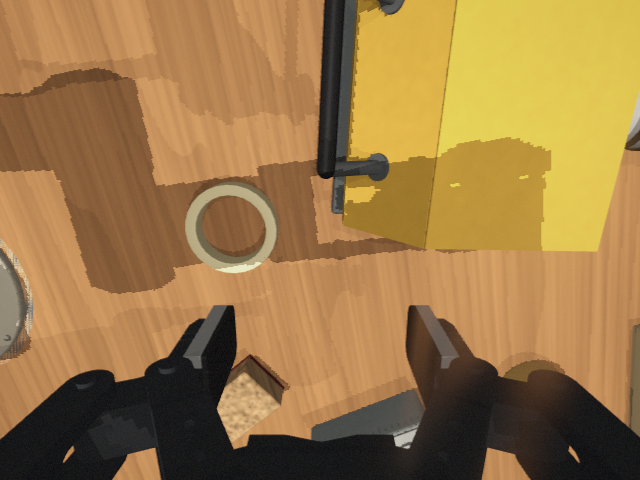

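View pics/scene5.png

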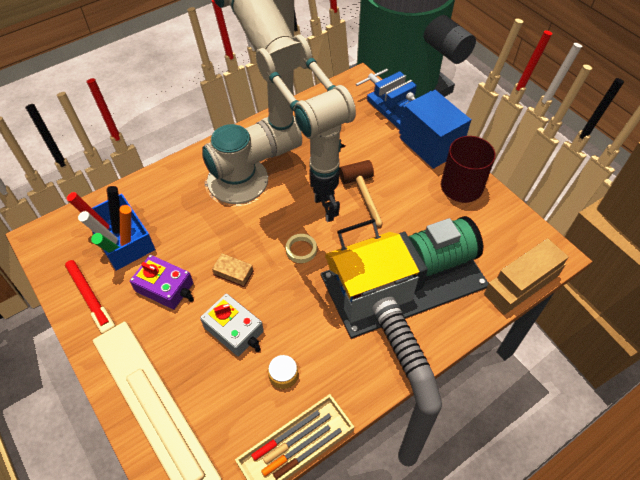

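```bash
cat > bar.py <<'E'
import sys;from h import *
np.set_printoptions(precision=4,suppress=True)
z=np.load(f"pics/{sys.argv[1]}.npz");C={k:float(z[k]) for k in("fx","fy","cx","cy")};C["cam_to_world"]=z["M"]
I=cv2.imread(f"pics/{sys.argv[1]}.png")
c=cloud("w",z["d"],C)
m=(I.max(2)<60)&(c[...,2]>.165)&(c[...,2]<.205)&(np.hypot(c[...,0]-.503,c[...,1]-.129)<.09)
k,l,st,ce=cv2.connectedComponentsWithStats(np.uint8(m));i=1+np.argmax(st[1:,4]);print(st[i]);m=l==i
P=c[m];print("depth z top",np.percentile(P[:,2],[10,50,90]))
ys,xs=np.where(m)
for h in(.182,):
    Q=np.float32([onz("w",(a,b),h,C)[:2]*1000 for a,b in zip(xs,ys)])
    r=cv2.minAreaRect(Q);print(r)
    f=cv2.fitLine(Q,cv2.DIST_HUBER,0,.01,.01).ravel();print("line",f,np.degrees(np.arctan2(f[1],f[0])))
q=z["rot"];yaw=2*np.arctan2(q[1],q[0]);print("toolx yaw",np.degrees(yaw),z["pos"])
E
python3 bar.py w5
python3 - <<'E'
from h import *
z=np.load("pics/w5.npz");C={k:float(z[k]) for k in("fx","fy","cx","cy")};C["cam_to_world"]=z["M"]
print("tri near end",tri([ray("scene",(338.75,231.75)),ray("w",(325.5,172),C)]))
S=cv2.imread("pics/scene5.png")
cv2.imwrite("pics/c5.png",cv2.resize(S[285:355,195:275],None,fx=6,fy=6,interpolation=cv2.INTER_CUBIC))
E
```

```text
[ 317    0   44  179 3395]
depth z top [0.1843 0.187  0.1884]
((501.31683349609375, 120.01777648925781), (101.46206665039062, 27.728435516357422), 86.39142608642578)
line [  0.2147   0.9767 502.1204 122.6164] 77.59999
toolx yaw 79.51796525344751 [0.4799 0.0307 0.2992]
tri near end (array([0.48985292, 0.07419187, 0.18574711]), [np.float64(0.00013959192477771288), np.float64(0.0001395919247776372)])
```

View pics/c5.png

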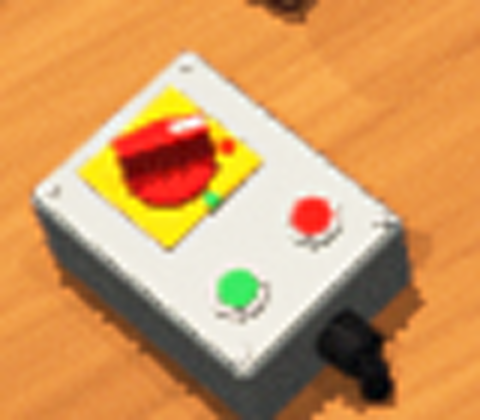

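```bash
python3 -m inch '{"fingers":[120,120,120,120,120,120,120],"translation":[[0,0,0],[4.5,0,0],[5,0,0],[0,0,4],[0,0,3.5],[0,0,0],[0,0,0]],"turn":[3,0,0,0,0,0,0]}';python3 look.py w6; python3 bar.py w6
```

```text
time: 10.25
eef_pos: [0.5029, 0.121, 0.2245]
tcp_rot: [0.787, 0.617, -0.0, -0.0]
wrist_force: [-0.4, -0.6, -0.5]
gripper_width: 0.0453
[ 306  136   54  236 5505]
depth z top [0.1861 0.1885 0.1897]
((510.5711364746094, 127.84025573730469), (123.22344207763672, 26.454469680786133), 77.03584289550781)
line [  0.2252   0.9743 504.7917 134.2035] 76.98405
toolx yaw 76.23221378467261 [0.5029 0.121  0.2245]
```

View pics/w6.png

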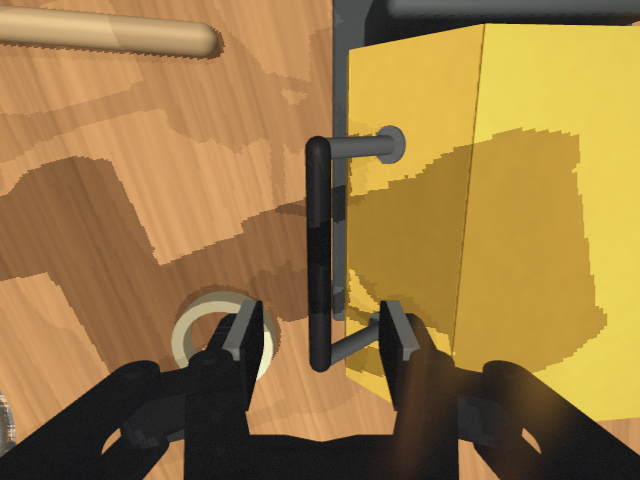

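```bash
python3 - <<'E'
from h import *
np.set_printoptions(precision=4,suppress=True)
z=np.load("pics/w6.npz");C={k:float(z[k]) for k in("fx","fy","cx","cy")};C["cam_to_world"]=z["M"]
a=onz("w",(318,140),.182,C);b=onz("w",(320,368),.182,C);d=a-b;m=(a+b)/2
print(a,b,m,np.linalg.norm(d),np.degrees(np.arctan2(d[1],d[0])))
print(tri([ray("scene",(356.5,226.2)),ray("w",(319,254-6),C)]))
q=z["rot"];yaw=2*np.arctan2(q[1],q[0]);tx=np.array([np.cos(yaw),np.sin(yaw)]);ty=np.array([np.sin(yaw),-np.cos(yaw)])
v=m[:2]-z["pos"][:2];print(v@tx*100,v@ty*100)
E
```

```text
[0.5175 0.1877 0.182 ] [0.4897 0.0714 0.182 ] [0.5036 0.1295 0.182 ] 0.11956086277380006 76.55418478672689
(array([0.5022, 0.1341, 0.177 ]), [np.float64(0.003442011599950305), np.float64(0.003442011599950226)])
0.8426746266131971 -0.13565917727047777
```

```bash
python3 -m inch '{"fingers":[120,120,120,255,255,255,255,255,255,255],"translation":[[0.8,-0.1,0],[0,0,3],[0,0,3.2],[0,0,0],[0,0,0],[0,0,0],[0,0,0],[0,0,0],[0,0,0],[0,0,0]],"turn":[0,0,0,0,0,0,0,0,0,0]}';python3 look.py w7
```

```text
time: 11.3
eef_pos: [0.5042, 0.1307, 0.1642]
tcp_rot: [0.786, 0.618, 0.001, 0.001]
wrist_force: [-2.9, 1.0, 5.7]
gripper_width: 0.0099
```

View pics/w7.png

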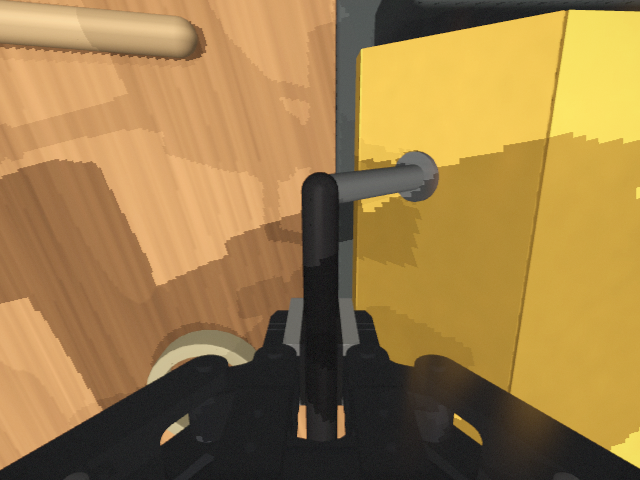

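Width reads 9.9 mm and the bar at (320,380) is between the pads. Now I work out the arc rows.

```bash
python3 - <<'E'
import numpy as np
a=np.radians(np.arange(0,51,2.5));D=20.1*np.cos(a)-2.7*np.sin(a);H=20.1*np.sin(a)+2.7*np.cos(a)
r=lambda x:np.round(x,2)
Y=r(20.1-D);Z=r(H-2.7)
print([[0,float(r(y)),float(r(-z))] for y,z in zip(np.diff(Y),np.diff(Z))])
E
```

```text
[[0, 0.14, -0.87], [0, 0.17, -0.87], [0, 0.21, -0.86], [0, 0.25, -0.85], [0, 0.29, -0.84], [0, 0.32, -0.82], [0, 0.36, -0.81], [0, 0.4, -0.79], [0, 0.42, -0.78], [0, 0.46, -0.75], [0, 0.5, -0.74], [0, 0.52, -0.71], [0, 0.56, -0.69], [0, 0.58, -0.66], [0, 0.62, -0.64], [0, 0.64, -0.61], [0, 0.66, -0.58], [0, 0.7, -0.55], [0, 0.71, -0.52], [0, 0.74, -0.49]]
```

```bash
python3 -m inch '{"fingers":[255,255,255,255,255,255,255,255,255,255],"translation":[[0,0.14,-0.87],[0,0.17,-0.87],[0,0.21,-0.86],[0,0.25,-0.85],[0,0.29,-0.84],[0,0.32,-0.82],[0,0.36,-0.81],[0,0.4,-0.79],[0,0,0],[0,0,0]],"turn":[0,0,0,0,0,0,0,0,0,0]}';python3 look.py w8; python3 -c "
from h import *
p,d=read_camera('scene');cv2.imwrite('pics/scene8.png',p[150:390,260:580].repeat(2,0).repeat(2,1))"
```

```text
time: 12.35
eef_pos: [0.5234, 0.126, 0.2302]
tcp_rot: [0.786, 0.618, -0.0, -0.001]
wrist_force: [-2.6, 5.9, -1.5]
gripper_width: 0.0098
```

View pics/w8.png

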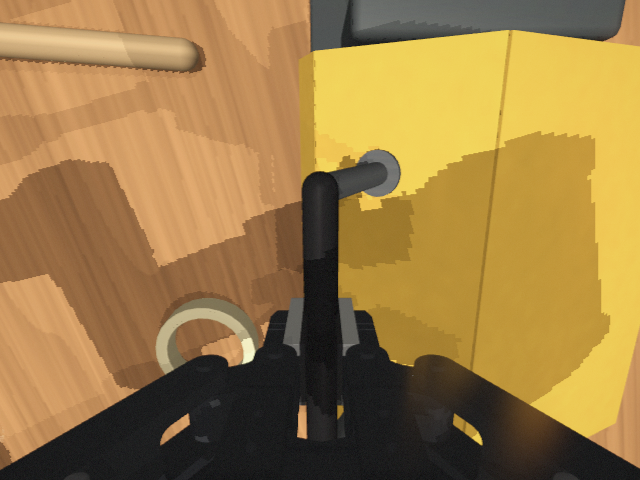

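View pics/scene8.png

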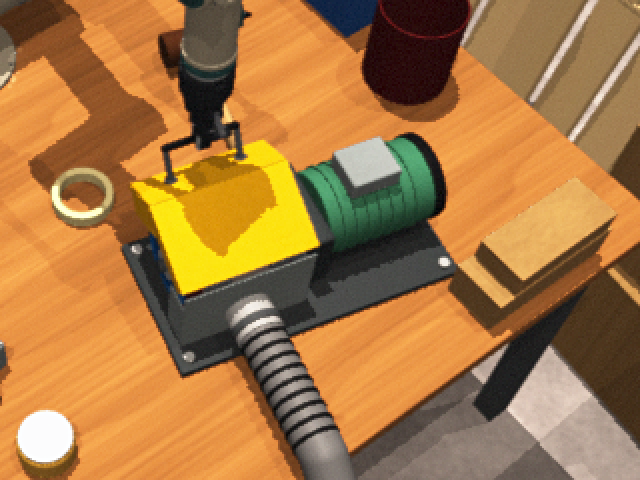

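The hood is rising (about 20°) with the bar still in the pads and low forces. I continue along the arc.

```bash
python3 -m inch '{"fingers":[255,255,255,255,255,255,255,255],"translation":[[0,0.42,-0.78],[0,0.46,-0.75],[0,0.5,-0.74],[0,0.52,-0.71],[0,0.56,-0.69],[0,0.58,-0.66],[0,0,0],[0,0,0]],"turn":[0,0,0,0,0,0,0,0]}'; python3 -m inch '{"fingers":[255,255,255,255,255,255,255,255,255,255],"translation":[[0,0.62,-0.64],[0,0.64,-0.61],[0,0.66,-0.58],[0,0.7,-0.55],[0,0.71,-0.52],[0,0.74,-0.49],[0,0,0],[0,0,0],[0,0,0],[0,0,0]],"turn":[0,0,0,0,0,0,0,0,0,0]}';python3 look.py w9; python3 -c "
from h import *
print(observe())
p,d=read_camera('scene');cv2.imwrite('pics/scene9.png',p);np.save('pics/scene9.npy',d)
p,d=read_camera('side');cv2.imwrite('pics/side9.png',p);np.save('pics/side9.npy',d)"
```

```text
time: 13.25
eef_pos: [0.551, 0.1195, 0.2738]
tcp_rot: [0.786, 0.618, -0.001, -0.003]
wrist_force: [-5.4, 6.3, 1.8]
gripper_width: 0.0098
time: 14.25
eef_pos: [0.5896, 0.1105, 0.3102]
tcp_rot: [0.786, 0.619, -0.0, -0.003]
wrist_force: [-9.9, 6.4, 10.7]
gripper_width: 0.0097
{'time': 14.3, 'joint_positions': array([0.06662872, 0.28477074, 1.30054641, 0.00418908, 1.56025457,
       0.30368172]), 'joint_vel': array([-0.00170417,  0.00025417,  0.00073176, -0.00052185, -0.00180048,
       -0.00093627]), 'effort': array([ -5.23661166, -35.73233128, -25.68454742,  -2.74854228,
        -3.57583165,   0.03657468]), 'eef_pos': array([0.58959065, 0.11042646, 0.31013746]), 'tcp_rot': array([ 7.85773436e-01,  6.18507689e-01, -4.58766702e-04, -2.85204963e-03]), 'wrist_force': array([-9.68018097,  6.52934722, 11.07490943]), 'torque': array([1.17316044, 1.89439043, 0.04346527]), 'gripper_width': 0.0097420840306913}
```

View pics/w9.png

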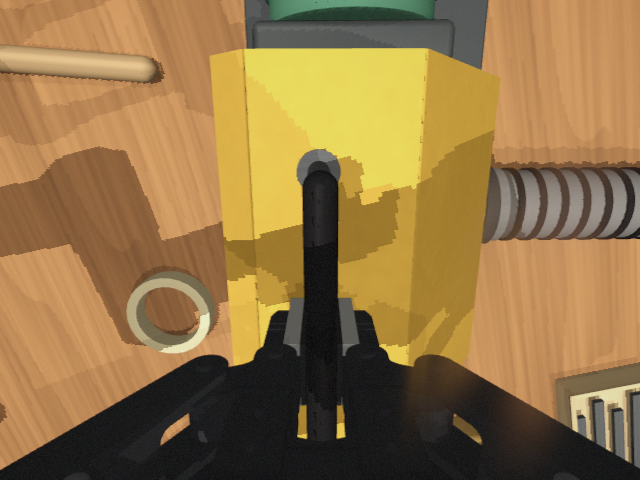

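View pics/scene9.png

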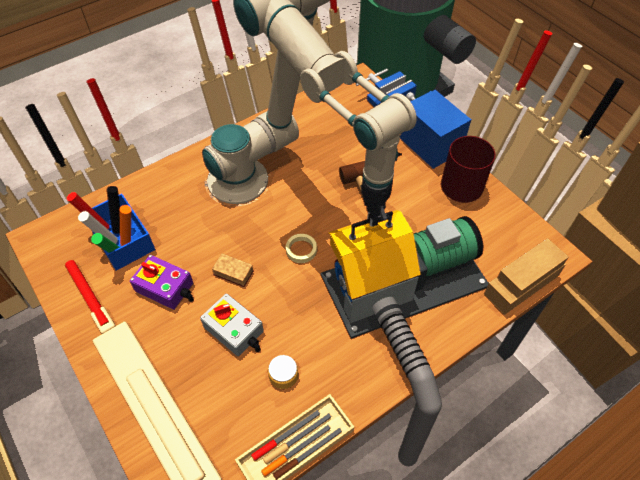

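View pics/side9.png

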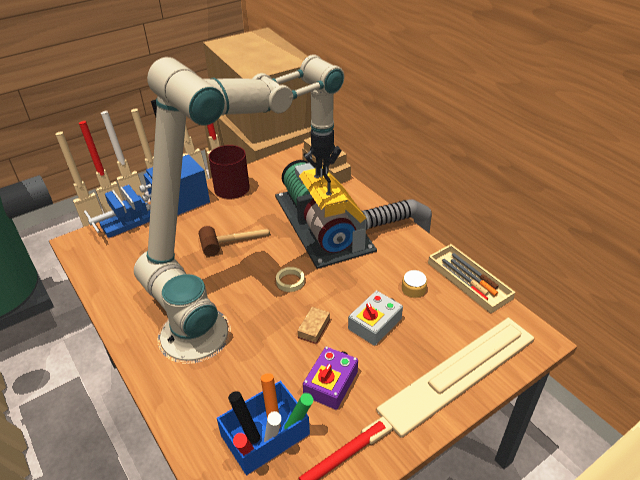

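Next, an independent check of the hood angle from the bar's height in two views and the tilt of the sheet.

```bash
python3 - <<'E'
from h import *
np.set_printoptions(precision=4,suppress=True)
def planes(c,m,tag,k=3):
    P=c[m];P=P[np.isfinite(P).all(1)]
    rng=np.random.default_rng(0)
    for _ in range(k):
        best=None
        for _ in range(400):
            a=P[rng.choice(len(P),3,False)];n=np.cross(a[1]-a[0],a[2]-a[0]);L=np.linalg.norm(n)
            if L<1e-6: continue
            n/=L;i=np.abs((P-a[0])@n)<.002
            if best is None or i.sum()>best.sum():best=i
        Q=P[best];ce=Q.mean(0);n=np.linalg.svd(Q-ce)[2][2];n*=np.sign(n[2])
        b=np.array([np.cos(np.radians(-13.5)),np.sin(np.radians(-13.5))])
        print(tag,best.sum(),n,"tilt toward back deg",np.degrees(np.arctan2(n[:2]@b,n[2])),ce)
        P=P[~best]
        if len(P)<200:break
def ym(I):
    h=cv2.cvtColor(I,cv2.COLOR_BGR2HSV);return cv2.inRange(h,(22,120,80),(34,255,255))>0
for n,t in(("scene","0"),("scene","9")):
    I=cv2.imread(f"pics/{n}{t}.png");d=np.load(f"pics/{n}{t}.npy");c=cloud(n,d)
    planes(c,ym(I)&(c[...,2]>.1)&(d>0),n+t)
for w in("w6","w9"):
    z=np.load(f"pics/{w}.npz");C={k:float(z[k]) for k in("fx","fy","cx","cy")};C["cam_to_world"]=z["M"]
    c=cloud("w",z["d"],C);planes(c,ym(cv2.imread(f"pics/{w}.png"))&(c[...,2]>.1)&(z["d"]>0),w)
    if w=="w9":
        m=(cv2.imread("pics/w9.png").max(2)<60);r=np.zeros_like(m);r[180:290,308:332]=1
        print("bar top z",np.median(c[m&r][:,2]))
E
```

```text
scene0 1351 [ 0.1051 -0.024   0.9942] tilt toward back deg 6.188047705733587 [0.6326 0.0962 0.1731]
scene0 896 [ 0.1056 -0.0266  0.9941] tilt toward back deg 6.250366487935589 [0.6343 0.0952 0.1766]
scene0 580 [ 0.1055 -0.0258  0.9941] tilt toward back deg 6.237071604485036 [0.6311 0.092  0.1697]
scene9 453 [-0.0073  0.0032  1.    ] tilt toward back deg -0.44934171247245364 [0.5975 0.1117 0.2705]
scene9 193 [ 0.1449 -0.0315  0.9889] tilt toward back deg 8.523814511945634 [0.5952 0.1032 0.2703]
scene9 145 [ 0.7913 -0.1965  0.579 ] tilt toward back deg 54.62205101265977 [0.646  0.0482 0.2315]Traceback (most recent call last):
  File "<stdin>", line 25, in <module>
  File "<stdin>", line 13, in planes
    u, s, vh = gufunc(a, signature=signature)
               ~~~~~~^^^^^^^^^^^^^^^^^^^^^^^^
numpy._core._exceptions._ArrayMemoryError: Unable to allocate 8.95 GiB for an array with shape (34651, 34651) and data type float64
```

```bash
python3 - <<'E'
from h import *
b=np.array([np.cos(np.radians(-13.5)),np.sin(np.radians(-13.5))]);rng=np.random.default_rng(0)
for w in("w6","w9"):
    z=np.load(f"pics/{w}.npz");C={k:float(z[k]) for k in("fx","fy","cx","cy")};C["cam_to_world"]=z["M"]
    c=cloud("w",z["d"],C);h=cv2.cvtColor(cv2.imread(f"pics/{w}.png"),cv2.COLOR_BGR2HSV)
    m=(cv2.inRange(h,(22,120,80),(34,255,255))>0)&(c[...,2]>.09)&(z["d"]>0)
    P=c[m];P=P[rng.choice(len(P),4000,False)]
    for _ in range(3):
        best=None
        for _ in range(500):
            a=P[rng.choice(len(P),3,False)];n=np.cross(a[1]-a[0],a[2]-a[0]);L=np.linalg.norm(n)
            if L<1e-6: continue
            i=np.abs((P-a[0])@(n/L))<.003
            if best is None or i.sum()>best.sum():best=i
        Q=P[best];ce=Q.mean(0);n=np.linalg.svd(Q-ce,full_matrices=False)[2][2];n*=np.sign(n[2])
        print(w,best.sum(),n.round(3),round(np.degrees(np.arctan2(n[:2]@b,n[2])),1),ce.round(3));P=P[~best]
    if w=="w9":
        print("bar top z",np.median(c[190:290,312:328][...,2]),np.median(c[190:290,312:328].reshape(-1,3),0))
    else: print("bar top shut",np.median(c[160:300,314:322].reshape(-1,3),0))
E
```

```text
w6 2999 [ 0.088 -0.025  0.996] 5.2 [0.637 0.133 0.175]
w6 982 [-0.716  0.17   0.677] -47.4 [0.562 0.184 0.153]
w6 12 [0.23  0.797 0.558] 3.8 [0.632 0.193 0.16 ]
bar top shut [0.50758237 0.14869895 0.18929396]
w9 3702 [ 0.018 -0.007  1.   ] 1.1 [0.607 0.177 0.27 ]
w9 269 [-0.625  0.15   0.766] -40.0 [0.548 0.129 0.261]
w9 14 [0.999 0.027 0.021] 88.8 [0.573 0.14  0.266]
bar top z 0.3294684369630672 [0.59697223 0.14847513 0.32946844]
```

Sheet tilt gives 48.5° and bar rise about 48–50°, all inside the window. A small nudge upward centres it and relieves the radial force.

```bash
python3 -m inch '{"fingers":[255,255,255,255,255,255,255,255],"translation":[[0,0.05,-0.15],[0,0.05,-0.15],[0,0,0],[0,0,0],[0,0,0],[0,0,0],[0,0,0],[0,0,0]],"turn":[0,0,0,0,0,0,0,0]}';python3 look.py w10
python3 - <<'E'
from h import *
b=np.array([np.cos(np.radians(-13.5)),np.sin(np.radians(-13.5))]);rng=np.random.default_rng(0)
z=np.load("pics/w10.npz");C={k:float(z[k]) for k in("fx","fy","cx","cy")};C["cam_to_world"]=z["M"]
c=cloud("w",z["d"],C);h=cv2.cvtColor(cv2.imread("pics/w10.png"),cv2.COLOR_BGR2HSV)
m=(cv2.inRange(h,(22,120,80),(34,255,255))>0);r=np.zeros_like(m);r[60:190,262:410]=1
Q=c[m&r&(z["d"]>0)];ce=np.median(Q,0);Q=Q[np.abs(Q[:,2]-ce[2])<.015];ce=Q.mean(0)
n=np.linalg.svd(Q-ce,full_matrices=False)[2][2];n*=np.sign(n[2]);print(np.degrees(np.arctan2(n[:2]@b,n[2]))+47.4)
print("bar",np.median(c[190:290,312:328].reshape(-1,3),0))
p,d=read_camera('scene');cv2.imwrite('pics/scene10.png',p);a=cv2.imread('pics/scene0.png')
# bystander pixel change (camera fixed)
for nm,(x,y,w,hh) in dict(block=(210,252,46,36),tin=(264,352,40,40),sleeve=(440,135,58,68),bat=(60,255,155,225),tape=(283,232,36,33),mallet=(335,155,50,70)).items():
    q=cv2.absdiff(p,a)[y:y+hh,x:x+w].max(2)>60;print(nm,round(q.mean(),3))
print(observe()["joint_vel"])
E
```

```text
time: 15.2
eef_pos: [0.5917, 0.1099, 0.3116]
tcp_rot: [0.786, 0.618, -0.0, -0.002]
wrist_force: [-6.3, 5.9, 3.9]
gripper_width: 0.0099
49.410282485953836
bar [0.59904277 0.14793116 0.33093524]
block 0.0
tin 0.0
sleeve 0.0
bat 0.0
tape 0.571
mallet 0.462
[-0.00183273  0.00010228 -0.00150564  0.00055366  0.00015622 -0.00154206]
```

View pics/scene10.png

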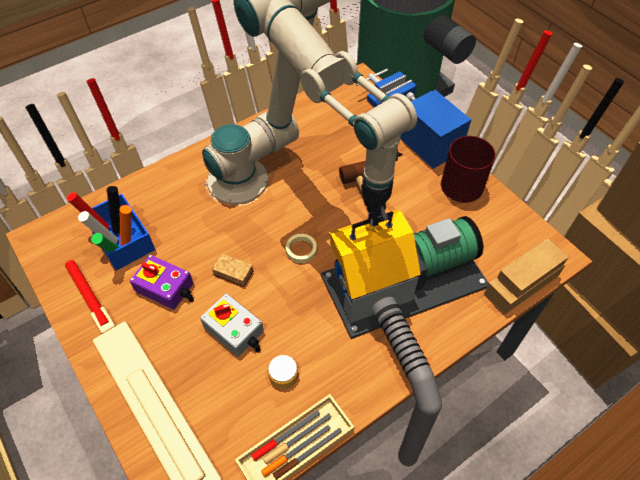

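Angle about 49.4°. The tape (301,248) and mallet head (352,173) are where they were; their pixel changes come from the arm and its shadow. The isolator is still at the red dot. I'm handing in.

```bash
python3 -c "
from cell import *
print(close_job()); s=observe(); print(s['time'],s['eef_pos'],s['wrist_force'],s['gripper_width'])"
```

```text
the job is handed in; nothing more can be done
None
the job is handed in; nothing more can be done
```

The isolator is off and the hood is held open at about 50 degrees, with the gripper still on its bar. The job was handed in at about 15.3 s of the 48 s allowed; it gave no verdict.

- **Isolator:** I turned it until it pressed on its stop, at about 1.3 N m. The pictures show its white mark at the red dot, both when I let go and at the end.
- **Hood:** I lifted the bar along its arc.
    - The tilt of the hood's front sheet puts the angle at 49.4°. The bar's height agrees, at about 48.5–49°, and the gripper's travel gives 50–51.5°. They differ by up to 3°, but all lie within 45–55°.
    - The gripper reads a width of 9.9 mm on the 12 mm bar. It read 10.7 mm on the 12 mm switch grip, so it seems to read a little low. The arm is still and the wrist force is about 9 N.
- **Other things on the bench:** The block, tin, sleeve and bat show no change in the scene picture. My change check did flag the tape (57% of pixels) and the mallet (46%). By eye neither has moved, and I put the change down to the arm and its shadow. The arm partly hides the mallet's handle, so only its head could be checked.

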